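Put the two markers away in the pen tray, caps to the tabs

TASK

Put the two marker pens away in the blue pen tray: the red-capped one in the lane with the red tab, the black-capped one in the lane with the black tab. Each must lie flat on the floor of its lane, straight along it, with its cap at the tab end. Leave the red pencil, the magnifier and the glue stick where they are.

Things in the scene. Friction and masses are not known exactly. Their poses are not given: they have to be found in the camera images.
- red_marker_centre (a point): centre of the red-capped marker pen (white barrel, red cap), a round pen 135 mm long, 17 mm thick, about 20 g, lying loose on the worktop; this point is half-way along it and 8 mm above the surface it lies on. Its own y axis runs along the pen. The cap is at its +y end
- red_marker_cap (a point): point inside the red cap, on the pen's axis, 60 mm from its centre toward the cap end (7 mm from the end)
- black_marker_centre (a point): centre of the black-capped marker pen, in every other way the same as the red one (135 mm long, 17 mm thick). The cap is at its +y end
- black_marker_cap (a point): point inside the black cap, on the pen's axis, 60 mm from its centre toward the cap end (7 mm from the end)
- lane_red (a point): centre of the floor of the tray lane that has the red tab. The tray is one fixed blue plate with two straight lanes side by side, 182 x 152 mm outside; each lane is 174 mm long and 70 mm wide inside, its floor 3 mm above the worktop, its walls 4 mm thick and 6 mm higher than the floor. The point's own x axis runs along the lane toward the tab, a red plastic block 56 mm wide on the end wall 86 mm from this point, its top 8 mm above the floor; z is up
- lane_black (a point): centre of the floor of the other lane of the same tray, with the black tab; same sizes, and its x axis runs along the lane toward the black tab. Which colour is on which lane differs from run to run
- pencil: thin red pencil, 149 mm long, 7 mm thick, lying on the worktop; a bystander; origin at the middle of its underside
- magnifier: hand lens with black handle, 167 mm long, 68 mm wide, 12 mm thick, lying flat; a bystander; origin at the middle of its underside
- glue_stick: upright glue stick, blue and yellow with a red cap, 29 mm in diameter, 96 mm tall; a bystander; origin at the centre of its underside

How it is judged (in metres and radians):
At the end, for the whole second after the job is handed in: Each marker lies at rest and released in the lane of its own colour: its centre within 22 mm of the lane's middle along the lane and within 30 mm across it, flat (centre less than 14 mm above the lane floor), its axis within 15 degrees of the lane, its cap toward the coloured tab (x of red_marker_centre in the frame of lane_red between -0.022 and 0.022 m and y of red_marker_centre in the frame of lane_red between -0.03 and 0.03 m and z of red_marker_centre in the frame of lane_red between 0 and 0.014 m and angle between the y axis of red_marker_centre and the x axis of lane_red, either way round below 0.26 rad and x of red_marker_cap in the frame of lane_red above 0.03 m and linear speed of each of red_marker, black_marker below 0.02 m/s and x of black_marker_centre in the frame of lane_black between -0.022 and 0.022 m and y of black_marker_centre in the frame of lane_black between -0.03 and 0.03 m and z of black_marker_centre in the frame of lane_black between 0 and 0.014 m and angle between the y axis of black_marker_centre and the x axis of lane_black, either way round below 0.26 rad and x of black_marker_cap in the frame of lane_black above 0.03 m); the robot touches nothing.
It fails at once if the pencil is moved more than 30 mm (distance of pencil from where it was at the start of the episode above 0.03 m).
It fails at once if the magnifier is moved more than 30 mm (distance of magnifier from where it was at the start of the episode above 0.03 m).
It fails at once if the glue stick is moved more than 30 mm or knocked over (distance of glue_stick from where it was at the start of the episode above 0.03 m or angle between glue_stick's own z axis and vertical above 0.5 rad).
It also fails if it takes over 48 s, if anything falls off the work surface, if the arm or the gripper's body presses on something with over 40 N, if the wrist force passes 120 N, or if a joint passes its speed limit or range.

ROBOT

A 6-joint arm with a two-finger parallel gripper is mounted at the origin on a cart in front of the work surface, level with it; the furniture and walls round the work are solid. World frame = base frame: x ahead of the robot, y to its left, z up, the work surface at z = 0. Lengths are in m, angles in degrees, forces in N, time in s.
With the tool pointing down it reaches from about 0.3 to 0.75 m from the base axis. Payload 8.5 kg.
Tool frame: the origin (TCP) lies at the very end of the fingers, on their centre line; the grasp point (between the pads) lies 19 mm behind it (env.grip_point_offset is the distance from the TCP to the grasp point, in m); z points along the fingers, y is the direction in which the jaws open and shut (so a half turn about z gives the same grasp; the last joint's range is limited). The gripper opens to 85 mm and grips with 20 to 120 N. Pads are 22 mm wide; open, the fingers measure 114 mm over their backs; the gripper's body (76 mm by 85 mm) begins 54 mm behind the grasp point. The pads swing forward as they close: fully open they stand 13 mm farther back than shut.
Start: joints at [63.237, 21.807, 74.336, -0, 83.858, -12.336], TCP at [0.137, 0.533, 0.231] pointing down, gripper open.
Joint ranges: [-178.18, 178.18], [-50.72, 133.34], [12.68, 142.11], [-81.47, 261.47], [9.98, 163.14], [-165.26, 165.26]. Speed limits (degrees/s): [136.94, 136.94, 180, 180, 180, 180].

INTERFACE

Orientations are given as a 3x3 rotation matrix whose columns are the frame's x, y, z axes.
In Python, from rig import env gives the robot as it stands.
- The arm moves only by the tool move_arm, never from a script. Its argument "moves" is a list of rows, each a list of 4 numbers: the shift along the tool's x, y, z in mm, then the turn about the tool's z in rad. In form: [[tx, ty, tz, spin], ...]. A call has 1 to 20 rows; each row is the pose to reach, as a shift and turn from the pose commanded when the call began, along the tool's axes at that moment; what a row does not reach only later rows make up. A row lasts 1/10 s, in which the tool goes at most 50 mm and 8.59 degrees, less where a joint would pass 70% of its speed; a pose out of reach is approached as far as the arm can. A call with a gripper value outside its range is refused whole. "grip" is the closure, from 0 (fully open) to 1 (shut), set as the call begins (left out, the last holds). The fingers move at their own pace and stop on an object; "grip_force" is the grip in N (left out, the last holds). Time passes only in rows, so rows that repeat a pose let the fingers close. It gives the time, the measured TCP pose, the force and the opening at its end, in the units of the state.
- env.observe(): the state, without advancing time (a new reading comes with each control period).
- env.get_image(name): name is "scene" or "side" or "wrist"; returns the picture (480x640x3 uint8, red, green, blue); there is no depth.
- env.get_calibration(name): a dict with "fovy" (degrees; the focal length in pixels is half the picture's height over the tangent of half this angle, whatever the lens; pixels are square), "cx", "cy" (the principal point, pixels), "extrinsics" (4x4, takes a point from world to camera coordinates); the wrist camera has in their place "tool_from_camera" (4x4, takes a point from camera to tool coordinates, whose origin is the TCP and whose axes are the flange's). Camera axes: x right, y up, looking along -z (the intrinsics and any distortion apply to the point x, -y, -z); pixel columns grow to the right and rows downward; lengths in m; the calibration is good to about 2 mm. A picture is of the moment at which its call begins: read the wrist's pose just before it. get_calibration takes no time and is no camera call.
- env.close_job(): hands the job in, once; it reports no verdict.
Trained networks look in the newest picture that a camera, given by its name, has taken for a name from the list of things; names that differ only in an ending like _2 or _b are one class to them, and where a whole thing is asked for, a point or a joint stands for the part that bears it (a point fixed in the world has none). Each returns a list of dicts, best first, with "conf" (0 to 1); they miss things now and then, are a little off and sometimes report something else, mostly with a low value. They report only what shows in the picture. A call takes as long as a camera call.
- env.silhouettes(camera, name): "region" (480x640 bool, what is visible of it) and "point" ([row, column] in pixels, amid what is visible of it).
- env.tip_of(camera, name): "point" ([row, column] in pixels: a listed point, or the origin of a listed thing).
The state is a dict: "time_s": time; "q": joint angles; "qvel": joint speeds; "joint_efforts": joint torques, N m; "position": TCP position; "tool_rot": TCP orientation; "ft_force": force on the tool from outside, world axes, zero at the start; "wrist_torque": the same for the moment, N m; "grip_width": finger opening in m.
Only numpy, scipy, OpenCV 4.12 (cv2) and the standard library are available. Lean on these libraries where they do the work, as an engineer would, in place of code of your own. Each camera call takes 0.05 s, during which the arm holds its last target.

## Working session

There is one attempt and no reset: what is moved stays moved. The work goes in short steps, Python scripts to look and compute and a tool call to move; the robot and the scene stay as the last step left them, time stands still between calls to the robot, and variables do not carry over. Pictures are saved under pics/ and viewed, and the job is handed in when it is done.

Besides the shell and the picture viewer there is one more tool, called after "Call:" as name(argument=value, ...), one argument or row to a line, values as JSON. move_arm: Moves the arm, as the interface text tells. Its arguments: {"type":"object","properties":{"moves":{"type":"array"},"grip":{"type":"number"},"grip_force":{"type":"number"}},"required":["moves"]}

```bash
ls; mkdir -p pics; cat > h.py <<'E'
import numpy as np, cv2
from rig import env
def snap(n,f):
    im=env.get_image(n); cv2.imwrite('pics/'+f,im[:,:,::-1]); return im
def ray(cam,rc,z):
    c=env.get_calibration(cam); f=240/np.tan(np.radians(c['fovy'])/2)
    d=np.array([(rc[1]-c['cx'])/f,-(rc[0]-c['cy'])/f,-1.])
    if 'extrinsics' in c:
        T=np.linalg.inv(np.array(c['extrinsics']))
    else:
        s=env.observe(); W=np.eye(4); W[:3,:3]=s['tool_rot']; W[:3,3]=s['position']
        T=W@np.array(c['tool_from_camera'])
    o=T[:3,3]; d=T[:3,:3]@d
    return o+d*(z-o[2])/d[2]
E
python3 - <<'E'
from h import *
print(env.get_calibration('scene'));print(env.get_calibration('side'));print(env.get_calibration('wrist'))
s=env.observe();print(s)
for c in ['scene','side','wrist']: snap(c,c+'0.png')
Z={'red_marker_centre':.008,'red_marker_cap':.008,'black_marker_centre':.008,'black_marker_cap':.008,'lane_red':.003,'lane_black':.003,'pencil':0,'magnifier':0,'glue_stick':0}
for c in ['scene','side']:
  for n,z in Z.items():
    print(c,n,[(np.round(d['point']),round(d['conf'],2),np.round(ray(c,d['point'],z),4)) for d in env.tip_of(c,n)[:2]])
print(env.observe()['time_s'])
E
```

```text
pics
{'fovy': 42.50579057478195, 'cx': 321.8685083712263, 'cy': 243.5535962865016, 'extrinsics': array([[ 0.79762585, -0.60295458,  0.01545257, -0.38207838],
       [ 0.45812882,  0.6223076 ,  0.63470563, -0.40928802],
       [-0.39231492, -0.49917835,  0.7725995 , -0.85588283],
       [ 0.        ,  0.        ,  0.        ,  1.        ]])}
{'fovy': 56.245753611770134, 'cx': 316.19822071266196, 'cy': 239.20037745088976, 'extrinsics': array([[-0.91334308, -0.40664225,  0.02113067,  0.62563063],
       [ 0.23470673, -0.48334011,  0.84338312, -0.11999194],
       [-0.33274191,  0.77525764,  0.53689702, -0.79209979],
       [ 0.        ,  0.        ,  0.        ,  1.        ]])}
{'fovy': 65.54321490724514, 'cx': 316.76199849286724, 'cy': 235.99970034512845, 'tool_from_camera': array([[ 3.18142671e-04,  9.64206665e-01,  2.65151664e-01,
         6.71048503e-02],
       [ 9.99999935e-01, -2.61298040e-04, -2.49658392e-04,
        -2.97029625e-04],
       [-1.71438676e-04,  2.65151727e-01, -9.64206686e-01,
        -1.43228984e-01],
       [ 0.00000000e+00,  0.00000000e+00,  0.00000000e+00,
  
[... 1419 characters left out ...]
.3141, 0.    ]))]
side red_marker_centre [(array([367., 338.]), 0.62, array([0.4807, 0.3826, 0.008 ]))]
side red_marker_cap [(array([373., 300.]), 0.55, array([0.5256, 0.4165, 0.008 ]))]
side black_marker_centre [(array([279., 343.]), 0.74, array([0.5489, 0.1851, 0.008 ]))]
side black_marker_cap [(array([211., 306.]), 0.23, array([ 0.7219, -0.0214,  0.008 ]))]
side lane_red []
side lane_black []
side pencil [(array([259., 266.]), 0.69, array([0.7145, 0.1784, 0.    ])), (array([299., 232.]), 0.31, array([0.7067, 0.3114, 0.    ]))]
side magnifier [(array([210., 308.]), 0.65, array([ 0.7223, -0.039 ,  0.    ]))]
side glue_stick [(array([298., 232.]), 0.98, array([0.7096, 0.3095, 0.    ]))]
1.05
```

View pics/scene0.png

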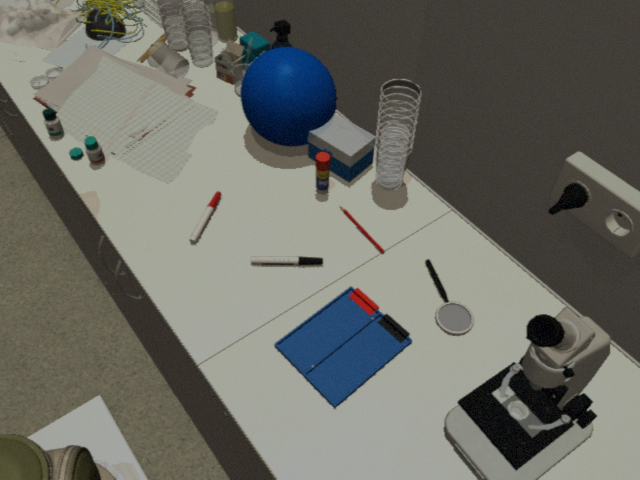

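View pics/side0.png

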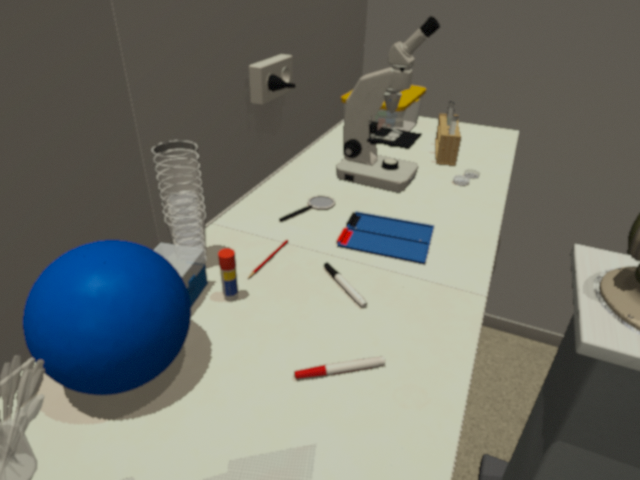

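View pics/wrist0.png

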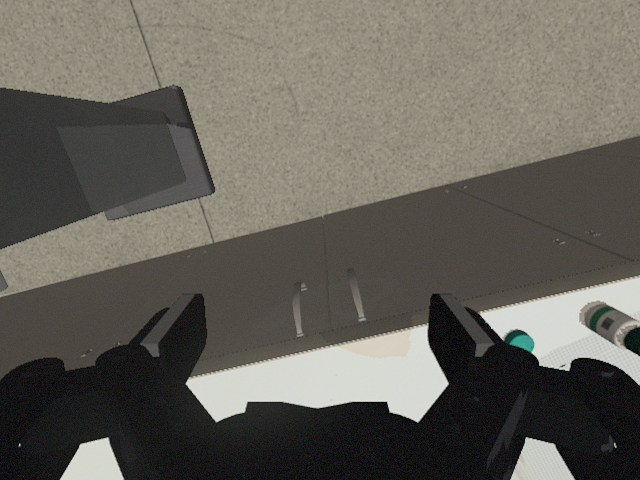

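Scene shows the red marker from (193,219) cap to about (240,194), black cap at (262,322) with its white end at (261,251), and the tray with red tab at (301,363) and black tab at (327,395) (row, col). I'll refine this by projecting colour masks to the plane.

```bash
cat >> h.py <<'E'
def project(cam,mask,z):
    rc=np.argwhere(mask); return np.array([ray(cam,p,z)[:2] for p in rc])
def pen(cam,name,z=.008):
    r=env.silhouettes(cam,name)
    if not r: return None
    m=r[0]['region']; P=project(cam,m,z); c=P.mean(0); u=np.linalg.svd(P-c,full_matrices=False)[2][0]
    t=(P-c)@u; v=(P-c)@np.array([-u[1],u[0]])
    return r[0]['conf'],m.sum(),c+u*(t.min()+t.max())/2,u,np.ptp(t),np.ptp(v)
E
python3 - <<'E'
from h import *
for c in ['scene','side']:
    im=cv2.imread(f'pics/{c}0.png')
    env.get_image(c)
    for n in ['red_marker_centre','black_marker_centre']: print(c,n,pen(c,n))
    hsv=cv2.cvtColor(im,cv2.COLOR_BGR2HSV); b=cv2.inRange(hsv,(95,120,40),(130,255,255))
    roi=np.zeros_like(b)
    if c=='scene': roi[280:410,270:420]=255
    else: roi[205:270,335:440]=255
    b&=roi
    P=project(c,b>0,.009); r=cv2.minAreaRect((P*1000).astype(np.float32)); print('tray',r); print(cv2.boxPoints(r))
    for nm,lo,hi in [('red',(0,150,80),(8,255,255)),('redb',(172,150,80),(180,255,255)),('blk',(0,0,0),(180,255,45))]:
        m=cv2.inRange(hsv,lo,hi)&roi
        if m.any(): print(nm,(m>0).sum(),project(c,m>0,.011).mean(0))
    x0,y0,w,h=(180,170,250,240) if c=='scene' else (220,190,230,200)
    cv2.imwrite(f'pics/{c}0z.png',cv2.resize(im[y0:y0+h,x0:x0+w],None,fx=2.5,fy=2.5,interpolation=cv2.INTER_CUBIC))
E
```

```text
scene red_marker_centre (0.77, np.int64(361), array([0.47835328, 0.38506799]), array([-0.79458227, -0.6071565 ]), np.float64(0.13933871555135913), np.float64(0.015297237250451765))
scene black_marker_centre (0.88, np.int64(480), array([0.54468158, 0.19778215]), array([ 0.79177448, -0.61081354]), np.float64(0.1340331175250583), np.float64(0.019137438109157176))Traceback (most recent call last):
  File "<stdin>", line 11, in <module>
  File "h.py", line 16, in project
    rc=np.argwhere(mask); return np.array([ray(cam,p,z)[:2] for p in rc])
                                           ~~~^^^^^^^^^
  File "h.py", line 6, in ray
    c=env.get_calibration(cam); f=240/np.tan(np.radians(c['fovy'])/2)
ValueError: time passes only in moves, steps and waits
```

```bash
python3 - <<'E'
from h import *
for n in ['pencil','magnifier','glue_stick']:
    print(n,[ (d['conf'],d['point']) for d in env.silhouettes('scene',n)[:2]], pen('scene',n,.0)if 1 else 0)
E
```

```text
pencil [(0.66, [226.3, 361.6])] (0.66, np.int64(218), array([0.71249616, 0.17683367]), array([-0.04649635, -0.99891846]), np.float64(0.1329655938709878), np.float64(0.010060845030554228))
magnifier [(0.59, [315.6, 449.4])] (0.59, np.int64(1330), array([ 0.73251253, -0.03094917]), array([-0.38979371, -0.9209022 ]), np.float64(0.17303806208510764), np.float64(0.07035646086417471))
glue_stick [(0.93, [171.0, 317.1]), (0.39, [298.2, 363.0])] (0.93, np.int64(583), array([0.7467529 , 0.35375797]), array([-0.61281414, -0.79022707]), np.float64(0.1291536683539294), np.float64(0.03371226586350104))
```

```bash
cat > h.py <<'E'
import numpy as np, cv2, pickle, os
from rig import env
def snap(n,f):
    im=env.get_image(n); cv2.imwrite('pics/'+f,im[:,:,::-1]); return im
if os.path.exists('cal.pkl'): CAL=pickle.load(open('cal.pkl','rb'))
else:
    CAL={c:env.get_calibration(c) for c in ['scene','side','wrist']}; pickle.dump(CAL,open('cal.pkl','wb'))
def rays(cam,rc,z,s=None):
    rc=np.atleast_2d(np.asarray(rc,float))
    c=CAL[cam]; f=240/np.tan(np.radians(c['fovy'])/2)
    d=np.stack([(rc[:,1]-c['cx'])/f,-(rc[:,0]-c['cy'])/f,-np.ones(len(rc))],1)
    if 'extrinsics' in c: T=np.linalg.inv(np.array(c['extrinsics']))
    else:
        W=np.eye(4); W[:3,:3]=s['tool_rot']; W[:3,3]=s['position']; T=W@np.array(c['tool_from_camera'])
    o=T[:3,3]; d=d@T[:3,:3].T
    return o+d*((z-o[2])/d[:,2])[:,None]
def ray(cam,rc,z,s=None): return rays(cam,rc,z,s)[0]
def project(cam,mask,z,s=None): return rays(cam,np.argwhere(mask),z,s)[:,:2]
def fit(cam,m,z,s=None):
    P=project(cam,m,z,s); c=P.mean(0); u=np.linalg.svd(P-c,full_matrices=False)[2][0]
    n=np.array([-u[1],u[0]]); t=(P-c)@u; v=(P-c)@n
    return c+u*(t.min()+t.max())/2,u,np.ptp(t),np.ptp(v)
def pen(cam,name,z=.008,s=None):
    r=env.silhouettes(cam,name)
    if not r: return None
    return (r[0]['conf'],)+fit(cam,r[0]['region'],z,s)
E
python3 - <<'E'
from h import *
np.set_printoptions(precision=4,suppress=True)
env.get_image('side')
for n in ['red_marker_centre','black_marker_centre']: print(n,pen('side',n))
for c in ['scene','side']:
    im=cv2.imread(f'pics/{c}0.png')
    hsv=cv2.cvtColor(im,cv2.COLOR_BGR2HSV); b=cv2.inRange(hsv,(95,120,40),(130,255,255))
    roi=np.zeros_like(b)
    if c=='scene': roi[280:410,270:420]=255
    else: roi[205:270,335:440]=255
    b&=roi
    P=project(c,b>0,.009); r=cv2.minAreaRect((P*1000).astype(np.float32)); print(c,'tray',r); print(cv2.boxPoints(r))
    for nm,lo,hi in [('red',(0,150,80),(8,255,255)),('redb',(172,150,80),(180,255,255)),('blk',(0,0,0),(180,255,45))]:
        m=cv2.inRange(hsv,lo,hi)&roi
        if m.any(): print(nm,(m>0).sum(),project(c,m>0,.011).mean(0))
    x0,y0,w,h=(180,170,250,240) if c=='scene' else (220,190,230,200)
    cv2.imwrite(f'pics/{c}0z.png',cv2.resize(im[y0:y0+h,x0:x0+w],None,fx=2.5,fy=2.5,interpolation=cv2.INTER_CUBIC))
print(env.observe()['time_s'])
E
```

```text
red_marker_centre (0.72, array([0.4766, 0.3813]), array([0.7999, 0.6001]), np.float64(0.13732733746050285), np.float64(0.020005155089289864))
black_marker_centre (0.83, array([0.5434, 0.195 ]), array([-0.7864,  0.6178]), np.float64(0.14482040050946557), np.float64(0.02121875180398996))
scene tray ((520.2903442382812, -5.120628356933594), (181.6515350341797, 151.4088134765625), 5.122453689575195)
[[423.0681  62.1721]
 [436.5865 -88.632 ]
 [617.5126 -72.4133]
 [603.9941  78.3908]]
red 302 [0.6016 0.0385]
redb 40 [0.5947 0.0366]
blk 346 [ 0.6073 -0.035 ]
side tray ((520.4913330078125, 2.4439163208007812), (177.98907470703125, 149.60128784179688), 5.221798419952393)
[[425.0584  68.8346]
 [438.6739 -80.1458]
 [615.9243 -63.9468]
 [602.3088  85.0337]]
red 101 [0.6007 0.0468]
redb 34 [0.5933 0.0474]
blk 70 [ 0.6053 -0.0252]
1.65
```

View pics/scene0z.png

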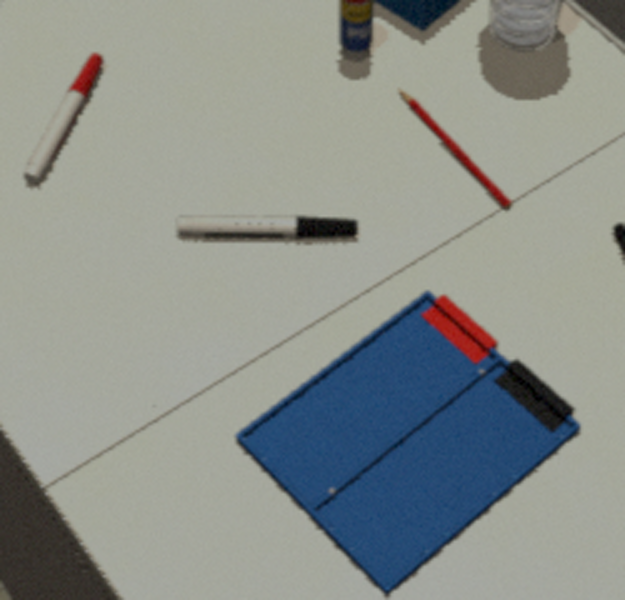

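The tray measures 181x151 mm and the pens about 137 mm, both as specified; the scene and side views agree within about 7 mm. I'll move above the red marker and refine with the wrist camera.

Call:
move_arm(
  moves=[
    [-184, -30, 55, -0.45],
    [-184, -30, 55, -0.45],
    [-184, -30, 55, -0.45],
    [-184, -30, 55, -0.45],
    [-367, -60, 111, -0.899],
    [-367, -60, 111, -0.899],
    [-367, -60, 111, -0.899],
    [-367, -60, 111, -0.899],
    [-367, -60, 111, -0.899],
    [-367, -60, 111, -0.899],
    [-367, -60, 111, -0.899],
    [-367, -60, 111, -0.899],
  ],
  grip=0.3,
)

```text
time_s: 2.85
position: [0.4764, 0.384, 0.121]
tool_rot: [[-0.797, -0.604, 0.001], [-0.604, 0.797, 0.001], [-0.001, 0.0, -1.0]]
ft_force: [0.2, -0.2, -0.2]
grip_width: 0.0597
```

```bash
cat >> h.py <<'E'
def goal(s,xy,yaw,z):
    R=s['tool_rot']; d=np.array([*xy,z])-s['position']; t=R.T@d*1000
    y0=np.degrees(np.arctan2(R[1,0],R[0,0])); a=(yaw-y0+180)%360-180
    return np.round(t,1),round(-np.radians(a),4),'yaw0',round(y0,2)
E
python3 - <<'E'
from h import *
s=env.observe(); print(s['time_s'],s['position'],s['grip_width'],s['q'])
snap('wrist','w1.png')
print(env.tip_of('wrist','red_marker_centre'))
p=pen('wrist','red_marker_centre',.0085,s); print(p)
print(goal(s,[.4775,.383],217.1,.005))
E
```

```text
2.85 [0.47644699 0.38401461 0.12102452] 0.05967054163139029 [ 2.77940863e+01  3.32750630e+01  7.36410323e+01  1.05821892e-02
  7.30378859e+01 -9.93820033e+01]
[{'point': [232.6, 314.5], 'conf': 0.58}]
(0.89, array([0.4784365 , 0.38317417]), array([0.80148005, 0.59802151]), np.float64(0.13674887315663117), np.float64(0.015327531657402773))
(array([-1.00e-01, -1.40e+00,  1.16e+02]), np.float64(0.0013), 'yaw0', np.float64(-142.83))
```

View pics/w1.png

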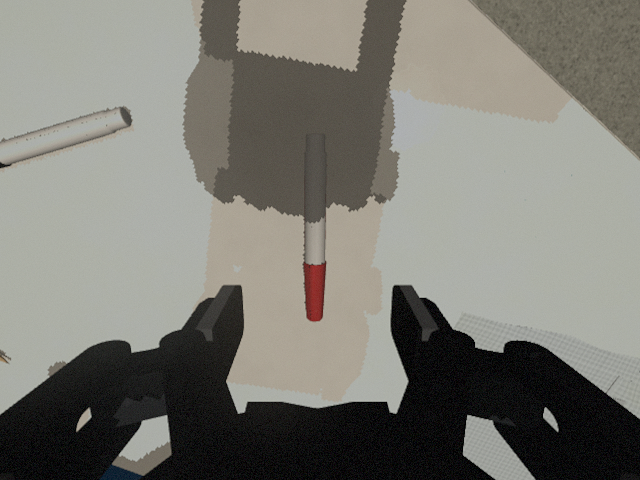

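The wrist view shows the pen centred between the fingers (column 315), with the cap end at row 320 nearest the gripper. The position agrees within 1-2 mm, so I'll descend.

Call:
move_arm(
  moves=[
    [-0.7, -1.6, 40, 0],
    [-0.7, -1.6, 80, 0],
    [-0.7, -1.6, 105, 0],
    [-0.7, -1.6, 116, 0],
    [-0.7, -1.6, 116, 0],
    [-0.7, -1.6, 116, 0],
  ],
)

```text
time_s: 3.6
position: [0.4796, 0.3828, 0.0057]
tool_rot: [[-0.798, -0.603, 0.002], [-0.603, 0.798, 0.001], [-0.002, -0.0, -1.0]]
ft_force: [-0.3, 0.1, 0.8]
grip_width: 0.0595
```

Call:
move_arm(
  moves=[
    [0, 0, 0, 0],
    [0, 0, 0, 0],
    [0, 0, 0, 0],
    [0, 0, 0, 0],
    [0, 0, 0, 0],
    [0, 0, 0, 0],
    [0, 0, 0, 0],
    [0, 0, 0, 0],
  ],
  grip=1,
  grip_force=30,
)

```text
time_s: 4.4
position: [0.4793, 0.3825, 0.0053]
tool_rot: [[-0.798, -0.603, 0.001], [-0.603, 0.798, 0.001], [-0.001, -0.0, -1.0]]
ft_force: [-1.5, -0.1, 6.6]
grip_width: 0.0144
```

Call:
move_arm(
  moves=[
    [0, 0, -15, 0],
    [0, 0, -40, 0],
    [0, 0, -70, 0],
    [0, 0, -95, 0],
    [0, 0, -95, 0],
    [0, 0, -95, 0],
  ],
)

```text
time_s: 5.0
position: [0.4789, 0.3822, 0.0993]
tool_rot: [[-0.798, -0.603, 0.0], [-0.603, 0.798, 0.0], [-0.0, -0.0, -1.0]]
ft_force: [-0.0, -0.4, -0.5]
grip_width: 0.0144
```

```bash
python3 - <<'E'
from h import *
s=env.observe(); print(s['time_s'],s['position'],s['grip_width'],s['q'])
snap('wrist','w2.png'); snap('scene','s2.png')
u=np.array([.996,.0898]);n=np.array([-.0898,.996]);c=np.array([.520,-.003])
print(goal(s,c+.037*n,185.15,.10))
E
```

```text
5.0 [0.47890814 0.38217651 0.09933866] 0.014386484746023947 [ 2.75353136e+01  3.46710830e+01  7.49833125e+01 -2.61572907e-03
  7.03270682e+01 -9.95484065e+01]
(array([ 179.9, -300.6,   -0.7]), np.float64(0.5574), 'yaw0', np.float64(-142.92))
```

View pics/w2.png

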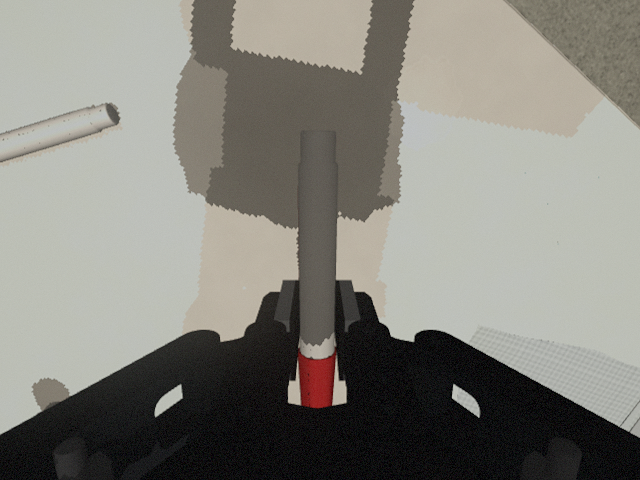

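View pics/s2.png

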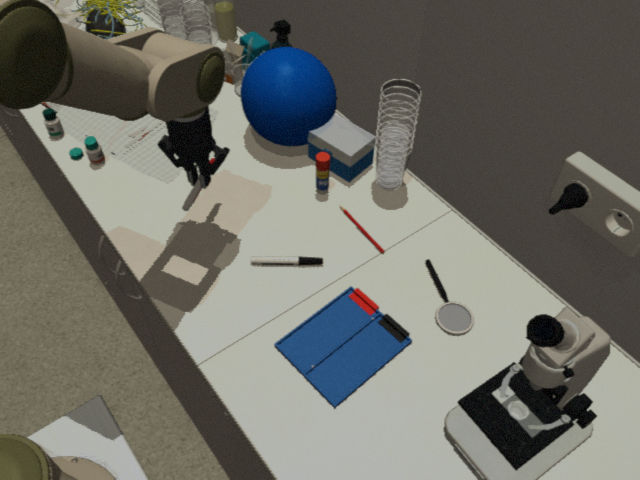

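Held: the width is 14.4 mm and the pen stays straight between the pads. Next I move over the red lane.

Call:
move_arm(
  moves=[
    [45, -75, -5, 0.14],
    [45, -75, -5, 0.14],
    [90, -150, -5, 0.28],
    [90, -150, -5, 0.28],
    [135, -225, -5, 0.42],
    [135, -225, -5, 0.42],
    [180, -301, 0, 0.557],
    [180, -301, 0, 0.557],
    [180, -301, 0, 0.557],
    [180, -301, 0, 0.557],
    [180, -301, 0, 0.557],
  ],
)

```text
time_s: 6.2
position: [0.5165, 0.0345, 0.0988]
tool_rot: [[-0.996, -0.091, -0.001], [-0.091, 0.996, 0.0], [0.001, 0.001, -1.0]]
ft_force: [0.0, -0.2, -0.5]
grip_width: 0.0142
```

```bash
python3 - <<'E'
from h import *
s=env.observe(); print(s['time_s'],s['position'],s['grip_width'],s['q'],s['qvel'].max())
im=snap('wrist','w3.png'); snap('scene','s3.png'); snap('side','d3.png')
u=np.array([.996,.0898]);n=np.array([-.0898,.996]);c=np.array([.520,-.003])
print(goal(s,c+.037*n,185.15,.008))
h,w=im.shape[:2]
hsv=cv2.cvtColor(im,cv2.COLOR_RGB2HSV); b=cv2.inRange(hsv,(95,120,40),(130,255,255))
P=project('wrist',b>0,.009,s); r=cv2.minAreaRect((P*1000).astype(np.float32)); print(r,cv2.boxPoints(r))
E
```

```text
6.2 [0.51648526 0.03447906 0.09882708] 0.0141642144918748 [-9.30633718e+00  2.66808555e+01  9.08930900e+01  1.19433823e-02
  6.25002647e+01 -1.04534965e+02] 0.85199413729393
(array([-0.2, -0.7, 90.8]), np.float64(0.0013), 'yaw0', np.float64(-174.78))
((514.4359741210938, -4.31683349609375), (169.1816864013672, 150.55587768554688), 5.129417896270752) [[423.4536    63.096733]
 [436.91418  -86.85621 ]
 [605.41833  -71.7304  ]
 [591.95776   78.22254 ]]
```

View pics/w3.png

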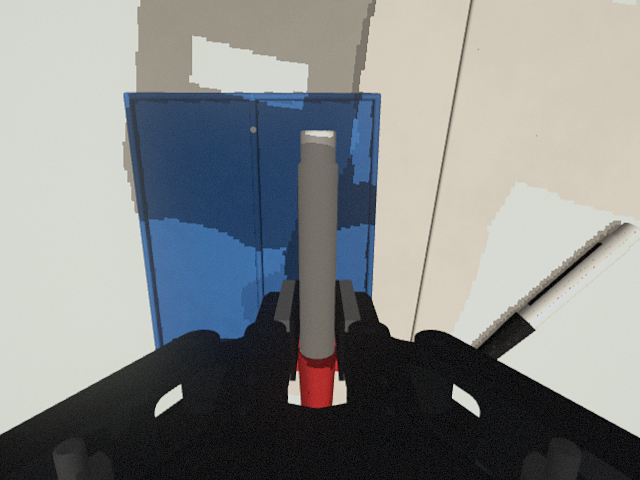

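View pics/s3.png

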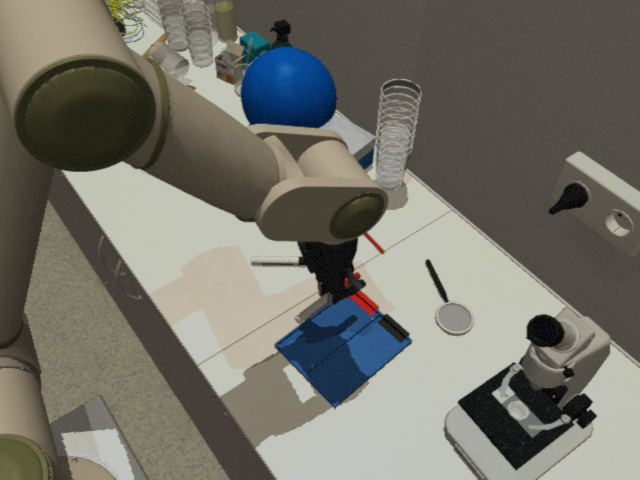

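View pics/d3.png

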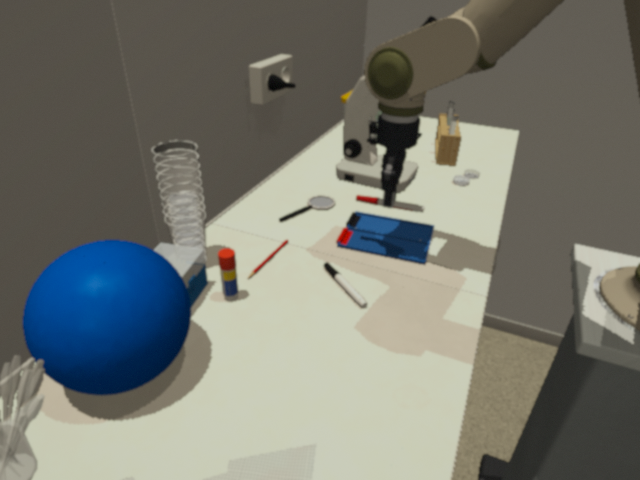

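The wrist camera puts the tray centre at about (0.521,-0.004), matching what I assumed. I'll lower the pen, open partly and rise.

Call:
move_arm(
  moves=[
    [0, -0.7, 40, 0],
    [0, -0.7, 65, 0],
    [0, -0.7, 80, 0],
    [0, -0.7, 87, 0],
    [0, -0.7, 90, 0],
    [0, -0.7, 90, 0],
    [0, -0.7, 90, 0],
  ],
)

```text
time_s: 7.05
position: [0.5174, 0.033, 0.0101]
tool_rot: [[-0.996, -0.09, 0.001], [-0.09, 0.996, -0.0], [-0.001, -0.0, -1.0]]
ft_force: [-0.1, -0.2, -0.8]
grip_width: 0.014
```

Call:
move_arm(
  moves=[
    [0, 0, 0, 0],
    [0, 0, 0, 0],
    [0, 0, 0, 0],
    [0, 0, 0, 0],
    [0, 0, 0, 0],
  ],
  grip=0.68,
)

```text
time_s: 7.55
position: [0.517, 0.0328, 0.0094]
tool_rot: [[-0.996, -0.09, 0.0], [-0.09, 0.996, -0.0], [-0.0, -0.0, -1.0]]
ft_force: [-0.1, 0.5, 0.0]
grip_width: 0.0277
```

Call:
move_arm(
  moves=[
    [0, 0, -10, 0],
    [0, 0, -30, 0],
    [0, 0, -60, 0],
    [0, 0, -100, 0],
    [0, 0, -110, 0],
    [0, 0, -110, 0],
    [0, 0, -110, 0],
  ],
)

```text
time_s: 8.25
position: [0.5164, 0.0329, 0.1186]
tool_rot: [[-0.996, -0.09, -0.001], [-0.09, 0.996, 0.0], [0.001, 0.0, -1.0]]
ft_force: [0.3, -0.9, -0.6]
grip_width: 0.0275
```

```bash
python3 - <<'E'
from h import *
s=env.observe(); print(s['time_s'],s['position'],s['grip_width'],s['ft_force'])
snap('wrist','w4.png')
p=pen('wrist','red_marker_centre',.0115,s); print(p)
print(goal(s,[.544,.1965],142.1,.12))
E
```

```text
8.25 [0.51642278 0.03294782 0.11864172] 0.02752349928760288 [ 0.26989663 -0.90850533 -0.59332549]
(0.89, array([0.51743551, 0.03254439]), array([0.99738906, 0.07221539]), np.float64(0.13718116506956776), np.float64(0.01568678927865799))
(array([-42.2, 160.4,  -1.4]), np.float64(0.7516), 'yaw0', np.float64(-174.83))
```

View pics/w4.png

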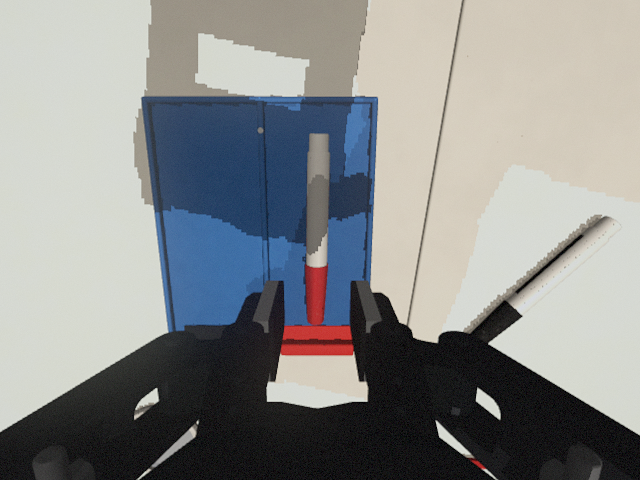

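The red pen lies in its lane with its cap at the red tab (row 323, just short of the tab at row 326). Next is the black pen.

Call:
move_arm(
  moves=[
    [-14, 53, -2, 0.15],
    [-14, 53, -2, 0.15],
    [-28, 107, -2, 0.3],
    [-28, 107, -2, 0.3],
    [-42, 160, -2, 0.45],
    [-42, 160, -2, 0.6],
    [-42, 160, -2, 0.752],
    [-42, 160, -2, 0.752],
    [-42, 160, -2, 0.752],
    [-42, 160, -2, 0.752],
  ],
  grip=0.3,
)

```text
time_s: 9.35
position: [0.5443, 0.1957, 0.1209]
tool_rot: [[-0.79, 0.613, -0.001], [0.613, 0.79, -0.0], [0.001, -0.001, -1.0]]
ft_force: [0.5, -0.1, 0.7]
grip_width: 0.06
```

```bash
python3 - <<'E'
from h import *
s=env.observe(); print(s['time_s'],s['position'],s['grip_width'],s['q'])
snap('wrist','w5.png')
p=pen('wrist','black_marker_centre',.0085,s); print(p)
u=p[2]; y=np.degrees(np.arctan2(u[1],u[0])); y=y if y>0 else y+180
print(y,goal(s,p[1],y,.0055))
E
```

```text
9.35 [0.54426928 0.19565689 0.1208742 ] 0.05998688347642592 [ 8.05148321e+00  3.03161157e+01  7.94139270e+01 -8.69570687e-04
  7.03228915e+01 -4.41646837e+01]
(0.91, array([0.54371394, 0.19601286]), array([ 0.79460634, -0.60712499]), np.float64(0.1362702353781105), np.float64(0.016002904315740134))
142.61808972200544 (array([  0.6,   0. , 115.4]), np.float64(-0.007), 'yaw0', np.float64(142.22))
```

View pics/w5.png

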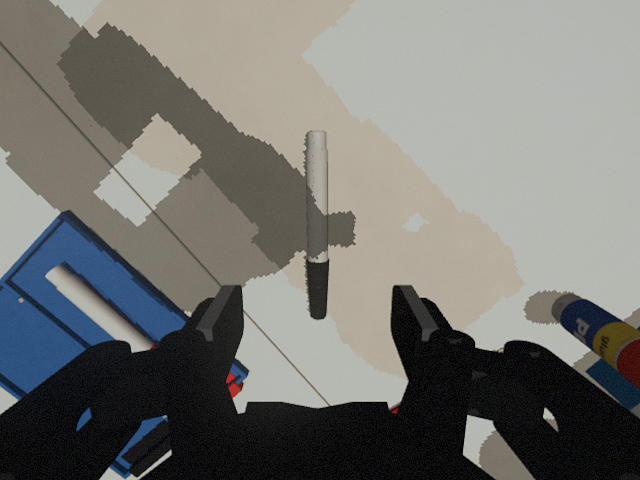

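The pen is centred at column 317 with the black cap near the gripper, and the estimates agree. I'll grasp it.

Call:
move_arm(
  moves=[
    [0.6, 0, 40, -0.007],
    [0.6, 0, 80, -0.007],
    [0.6, 0, 105, -0.007],
    [0.6, 0, 116, -0.007],
    [0.6, 0, 116, -0.007],
    [0.6, 0, 116, -0.007],
  ],
)

```text
time_s: 10.05
position: [0.5447, 0.1964, 0.0065]
tool_rot: [[-0.793, 0.609, 0.002], [0.609, 0.793, 0.0], [-0.001, 0.001, -1.0]]
ft_force: [0.5, -0.0, 0.3]
grip_width: 0.0597
```

Call:
move_arm(
  moves=[
    [0, 0, 0, 0],
    [0, 0, 0, 0],
    [0, 0, 0, 0],
    [0, 0, 0, 0],
    [0, 0, 0, 0],
    [0, 0, 0, 0],
    [0, 0, 0, 0],
    [0, 0, 0, 0],
  ],
  grip=1,
)

```text
time_s: 10.85
position: [0.5442, 0.1964, 0.0062]
tool_rot: [[-0.793, 0.609, 0.001], [0.609, 0.793, 0.0], [-0.001, 0.001, -1.0]]
ft_force: [-0.4, -0.7, 6.2]
grip_width: 0.0141
```

Call:
move_arm(
  moves=[
    [0, 0, -15, 0],
    [0, 0, -40, 0],
    [0, 0, -70, 0],
    [0, 0, -95, 0],
    [0, 0, -95, 0],
    [0, 0, -95, 0],
  ],
)

```text
time_s: 11.45
position: [0.5438, 0.1964, 0.1005]
tool_rot: [[-0.793, 0.609, 0.001], [0.609, 0.793, 0.0], [-0.0, 0.0, -1.0]]
ft_force: [0.0, -0.1, -0.4]
grip_width: 0.0141
```

```bash
python3 - <<'E'
from h import *
s=env.observe(); print(s['time_s'],s['position'],s['grip_width'])
snap('wrist','w6.png')
u=np.array([.996,.0898]);n=np.array([-.0898,.996]);c=np.array([.520,-.0035])
print(goal(s,c-.037*n,185.15,.10))
E
```

```text
11.45 [0.54380702 0.19638734 0.10045573] 0.01409331553695095
(array([-127.9, -200.3,    0.4]), np.float64(-0.7446), 'yaw0', np.float64(142.49))
```

View pics/w6.png

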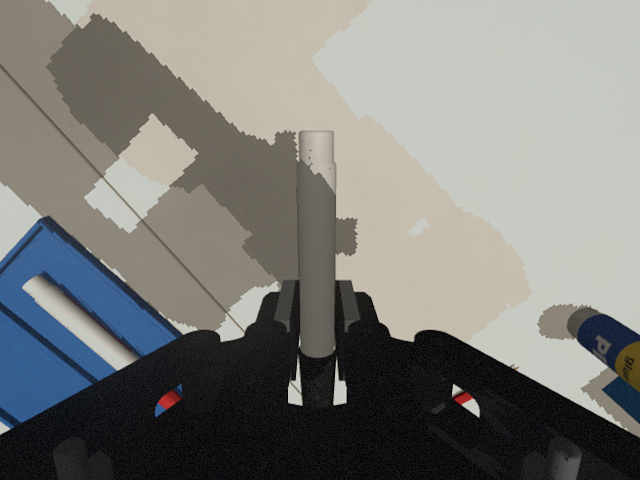

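The black pen is held straight in the pads. I'll move it over the black lane.

Call:
move_arm(
  moves=[
    [-32, -50, -5, -0.15],
    [-32, -50, -5, -0.15],
    [-64, -100, -5, -0.3],
    [-64, -100, -5, -0.3],
    [-96, -150, -5, -0.45],
    [-96, -150, -5, -0.45],
    [-128, -200, 0, -0.6],
    [-128, -200, 0, -0.745],
    [-128, -200, 0, -0.745],
    [-128, -200, 0, -0.745],
    [-128, -200, 0, -0.745],
  ],
)

```text
time_s: 12.6
position: [0.5235, -0.0393, 0.0999]
tool_rot: [[-0.996, -0.089, -0.001], [-0.089, 0.996, 0.0], [0.001, 0.001, -1.0]]
ft_force: [0.1, 0.2, -0.3]
grip_width: 0.0141
```

```bash
python3 - <<'E'
from h import *
s=env.observe(); print(s['time_s'],s['position'],s['grip_width'])
snap('wrist','w7.png')
u=np.array([.996,.0898]);n=np.array([-.0898,.996]);c=np.array([.520,-.0035])
print(goal(s,c-.037*n,185.15,.0095))
E
```

```text
12.6 [ 0.52350028 -0.03925099  0.09992637] 0.014091350090845917
(array([ 0.2, -1.1, 90.4]), np.float64(-0.0011), 'yaw0', np.float64(-174.92))
```

View pics/w7.png

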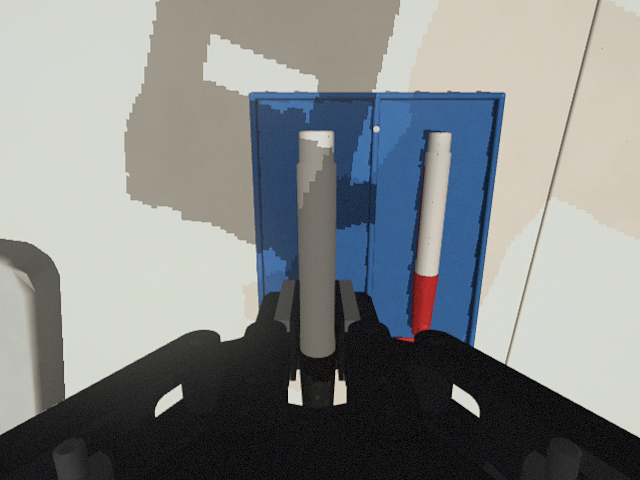

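Call:
move_arm(
  moves=[
    [0, -0.7, 40, 0],
    [0, -0.7, 65, 0],
    [0, -0.7, 80, 0],
    [0, -0.7, 87, 0],
    [0, -0.7, 90, 0],
    [0, -0.7, 90, 0],
    [0, -0.7, 90, 0],
  ],
)

```text
time_s: 13.35
position: [0.5242, -0.0409, 0.0111]
tool_rot: [[-0.996, -0.09, 0.001], [-0.09, 0.996, -0.0], [-0.001, -0.001, -1.0]]
ft_force: [0.1, -0.7, 0.2]
grip_width: 0.0142
```

Call:
move_arm(
  moves=[
    [0, 0, 0, 0],
    [0, 0, 0, 0],
    [0, 0, 0, 0],
    [0, 0, 0, 0],
    [0, 0, 0, 0],
  ],
  grip=0.68,
)

```text
time_s: 13.85
position: [0.5237, -0.0409, 0.0104]
tool_rot: [[-0.996, -0.09, 0.0], [-0.09, 0.996, -0.0], [-0.0, -0.0, -1.0]]
ft_force: [-0.3, 0.5, 0.6]
grip_width: 0.0272
```

Call:
move_arm(
  moves=[
    [0, 0, -10, 0],
    [0, 0, -30, 0],
    [0, 0, -60, 0],
    [0, 0, -100, 0],
    [0, 0, -130, 0],
    [-20, 0, -160, 0],
    [-60, 0, -160, 0],
    [-60, 0, -160, 0],
    [-60, 0, -160, 0],
  ],
)

```text
time_s: 14.75
position: [0.5833, -0.0353, 0.1704]
tool_rot: [[-0.996, -0.09, -0.001], [-0.09, 0.996, 0.0], [0.001, 0.0, -1.0]]
ft_force: [-0.3, 1.2, -0.4]
grip_width: 0.0274
```

```bash
python3 - <<'E'
from h import *
np.set_printoptions(precision=4,suppress=True)
s=env.observe(); print(s['time_s'],s['position'],s['grip_width'],s['ft_force'])
snap('wrist','w8.png')
u=np.array([.996,.0898]);n=np.array([-.0898,.996]);c=np.array([.520,-.0035])
for nm,sg in [('red',1),('black',-1)]:
    p=pen('wrist',nm+'_marker_centre',.0115,s); print(nm,p)
    if p: d=p[1]-(c+sg*.037*n); print('lane x,y',d@u,d@n,'ang',np.degrees(np.arctan2(*p[2][::-1]))%180-5.15)
snap('side','d8.png')
E
```

```text
14.75 [ 0.5833 -0.0353  0.1704] 0.027372902192225594 [-0.287   1.2481 -0.4187]
red (0.7, array([0.5158, 0.0326]), array([0.9975, 0.0711]), np.float64(0.1367327105995955), np.float64(0.01617716278966704))
lane x,y -0.0009270718587950931 -0.0006507965379766784 ang -1.0747180676730412
black (0.67, array([ 0.5228, -0.0416]), array([0.9952, 0.0982]), np.float64(0.13446756930282827), np.float64(0.015434126877528664))
lane x,y -0.0006155959365951961 -0.0011535027837543206 ang 0.4861539668367314
```

View pics/w8.png

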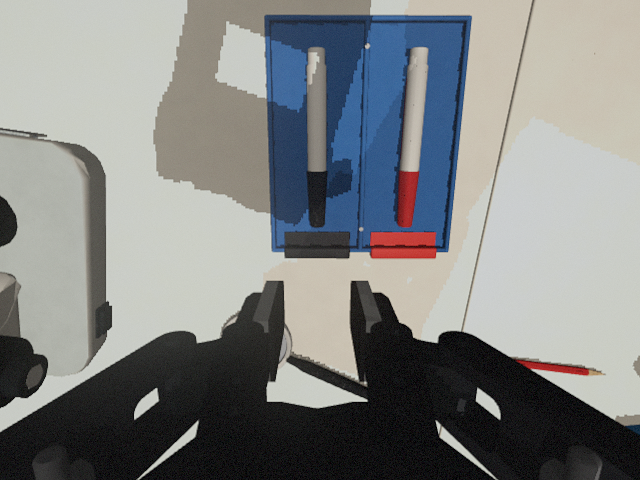

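View pics/d8.png

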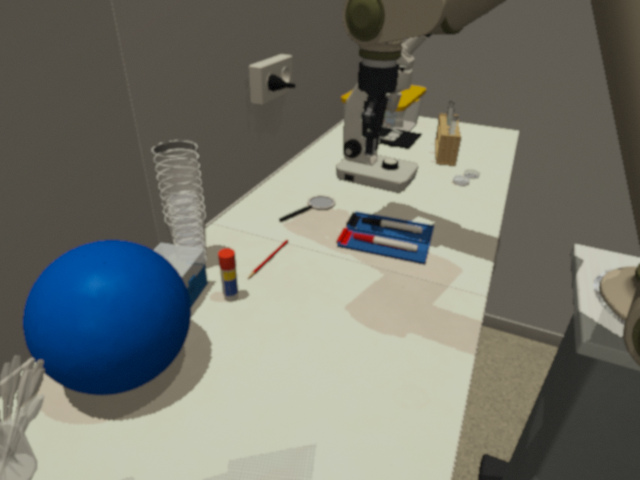

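Both pens lie in their own lanes, caps at the tabs: the black cap ends at (226,317) and the red at (225,406). The bystanders look unmoved and the gripper is clear, so I'm handing the job in.

```bash
python3 -c "
from rig import env
print(env.close_job())"
```

```text
the job is handed in; nothing more can be done
None
```

I put both markers in the tray lanes of their own colour, caps at the tabs, and handed the job in at about 15 s of the 48 s allowed. `close_job` reports no verdict, so the result below rests on my own checks.

- **Placement:** in the last wrist picture each pen's centre was within about 1.2 mm of its lane's middle, both along and across the lane. The angle errors were about 1.1° (red) and 0.5° (black). I did not measure height directly, but both pens look flat and fully inside the lane walls.
- **Release and bystanders:** the gripper was open and about 0.17 m up, touching nothing. The pencil, magnifier and glue stick looked unmoved in the last side and wrist pictures.
- **Disagreement:** the scene and side cameras put the tray about 7 mm apart across the lanes. The wrist camera agreed with the scene camera to 1–2 mm, so I used that. All of these gaps are well inside the allowed tolerance.

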